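Screwdriver back into the drilled tool block

ROBOT

A 7-joint arm with a two-finger parallel gripper is mounted at the origin on the work surface. World frame = base frame: x ahead of the robot, y to its left, z up, the work surface at z = 0. Lengths are in m, angles in rad, forces in N, time in s.
With the tool pointing down it reaches from about 0.4 to 0.85 m from the base axis. Payload 4.5 kg.
Tool frame: the origin (TCP) lies at the very end of the fingers, on their centre line; the grasp point (between the pads) lies 19 mm behind it; z points along the fingers, y is the line along which they close (so a half turn about z gives the same grasp; the last joint's range is limited). The gripper opens to 88 mm and grips with 3 to 60 N. Pads are 18 mm wide; open, the fingers measure 123 mm over their backs; the gripper's body (75 mm by 187 mm) begins 45 mm behind the grasp point.
Start: joints at [-1.117, 0.689, -0.195, 1.565, 0.157, 0.902, -0.215], TCP at [0.255, 0.571, 0.239] pointing down, gripper open.
Joint ranges: [-3.01, 3.01], [-0.46, 2.08], [-1.47, 1.51], [0.13, 2.56], [-1, 4.14], [0.04, 2.09], [-2.66, 2.66]. Speed limits (rad/s): [2.57, 2.57, 3.14, 3.14, 3.14, 3.14, 3.14].

INTERFACE

Orientations are given as a unit quaternion [x, y, z, w].
In Python, from plant import r gives the robot as it stands. The module is installed in compiled form; this text tells all that it offers.
- The arm moves only by the tool step_arm, never from a script. Its argument "increments" is a list of rows, each a list of 2 entries, a list of its own where there are three numbers: the shift along the world's x, y, z in cm, then the turn, a rotation vector about the world's x, y, z in degrees. A call has exactly 10 rows; each row shifts and turns the commanded pose from where the row before left it; what a row does not reach is not made up. A row lasts 1/10 s, in which the tool goes at most 50 mm and 8.59 degrees, less where a joint would pass 70% of its speed; a pose out of reach is approached as far as the arm can. A call is refused whole if a number of a shift passes 5 or a number of a turn 8.59, either way. A call with a gripper value outside its range is refused whole. "fingers" is the opening, from 0 (shut) to 1 (fully open), set as the call begins (left out, the last holds). The fingers move at their own pace and stop on an object; "grip_force" is the grip in N (left out, the last holds). Time passes only in rows, so rows that do not move let the fingers close, or fill a call up. It gives the time, the measured TCP pose, the force, the opening and the grip force at its end, in the units of the state.
- r.get_state(): the state, without advancing time (a new reading comes with each control period).
- r.snapshot(name): name is "scene" or "top"; returns (picture, depth): 384x512x3 uint8, red, green, blue; 384x512 float32, m along the optical axis (not along the pixel's ray), 0 where there is no reading.
- r.calibration(name): a dict with "fov_y" (degrees; the focal length in pixels is half the picture's height over the tangent of half this angle, whatever the lens; pixels are square), "cx", "cy" (the principal point, pixels), "k1" (the pictures are not rectified: a ray, as slopes to the right and down, at radius r is drawn at 1 + k1 r^2 times it, then the intrinsics apply), "R" (3x3) and "t" (3): a world point X has camera coordinates R X + t. Camera axes: x right, y down, z forward; pixel columns grow to the right and rows downward; lengths in m; the calibration is good to about 2 mm. A picture is of the moment at which its call begins. calibration takes no time and is no camera call.
- r.finish_job(): hands the job in; it is judged then, once.
The state is a dict: "clock": time; "q": joint angles; "qd": joint speeds; "joint_torque": joint torques, N m; "tool_pos": TCP position; "eef_rot": TCP orientation; "contact_force": force on the tool from outside, world axes, zero at the start; "moment": the same for the moment, N m; "opening": opening from 0.0 (shut) to 1.0 (fully open); "finger_force": force on a finger pad.
Only numpy, scipy, OpenCV 4.12 (cv2) and the standard library are available. Lean on these libraries where they do the work, as an engineer would, in place of code of your own. Each camera call takes 0.05 s, during which the arm holds its last target. There are 200 camera calls.

TASK

Put the screwdriver (the leaning tool with the thin round shank, not the flat chisel) away in the widest bore of the drilled wooden tool block. Start its tip into the bore while the screwdriver is still clearly leaning, then straighten it upright and lower it until the handle's collar sits on the block, and let go. Leave the chisel in its rest.

Things in the scene. Friction and masses are not known exactly. Their poses are not given: they have to be found in the camera images.
- screwdriver: Loose screwdriver, 190 mm long, 0.12 kg. Origin at the blade's tip, z along the shank to the handle's end. Flat tip 9 x 4 mm; round steel shank 10 mm thick up to z = 90; wooden collar 40 mm thick, z = 90 to 100; round wooden handle 32 mm thick, z = 100 to 190 mm. It starts leaning 25 degrees in a fixed wooden rest, handle end nearer the robot, tip 32 mm above the table.
- screwdriver_tip (a point): The tip of the screwdriver's blade (same point as its origin). It starts standing on the rest's ledge.
- screwdriver_collar (a point): On the screwdriver's axis at the underside of its collar, 90 mm from the tip, near its centre of mass. The rest (60 mm wide) touches the tool only from below, on the robot's side: at tip, lower shank and collar, up to 99 mm from the tip. The whole handle is free to grip, and the tool lifts out straight up or along its axis.
- rack: Fixed tool block of pale wood, 70 (x) x 150 (y) x 100 (z) mm, origin at the centre of its underside, on the table, z up. Three vertical round bores go right through, in a row along y: 24 mm wide at y = +40, 12 mm wide at y = -15, 8 mm wide at y = -50 mm. It may stand to the left, in the middle or to the right.
- bore (a point): Centre of the mouth of the widest bore (24 mm in diameter, 100 mm deep), at the level of the block's top, 100 mm above the table; its z axis is vertical.
- chisel: Loose bystander: a chisel with the same collar and handle as the screwdriver but a flat blade 28 mm wide, leaning in a rest of its own in the same way. Origin at the cutting edge, z towards the handle. Not to be moved.
Not all that is in view belongs to the job. Leave any green or pink look-alike of the screwdriver alone.

How it is judged:
On the way:
1. the tip is at least 6 mm inside the widest bore while the screwdriver leans by more than 8 degrees (z of screwdriver_tip in the frame of bore below -0.006 m and horizontal distance between screwdriver_tip and bore below 0.014 m and angle between screwdriver's own z axis and vertical above 0.14 rad), for 0.1 s.
At the end, for the whole second after the job is handed in: The screwdriver stands at rest, let go, in the widest bore: underside of its collar within 6 mm of the block's top and within 12 mm of the bore's axis, upright within 10 degrees; the chisel is still within 30 mm of where it was (horizontal distance between screwdriver_collar and bore below 0.012 m and z of screwdriver_collar in the frame of bore between -0.006 and 0.006 m and angle between screwdriver's own z axis and vertical below 0.17 rad and linear speed of screwdriver below 0.02 m/s and distance of chisel from where it was at the start of the episode below 0.03 m); the robot touches nothing.
It fails at once if the chisel is moved by more than 30 mm (distance of chisel from where it was at the start of the episode above 0.03 m).
It also fails if it takes over 54 s, if anything falls off the work surface, if the arm or the gripper's body presses on something with over 40 N, if the wrist force passes 120 N, or if a joint passes its speed limit or range.

## Working session

There is one attempt and no reset: what is moved stays moved. The work goes in short steps, Python scripts to look and compute and a tool call to move; the robot and the scene stay as the last step left them, time stands still between calls to the robot, and variables do not carry over. Pictures are saved under pics/ and viewed, at most 10 in all, crops included, and the job is handed in when it is done.

Besides the shell and the picture viewer there is one more tool, called as name([rows], argument=value, ...), one row to a line, values as JSON. step_arm: Moves the arm, as the interface text tells. Its arguments: {"type":"object","properties":{"increments":{"type":"array","items":{"type":"array"}},"fingers":{"type":"number"},"grip_force":{"type":"number"}},"required":["increments"]}

```bash
mkdir -p pics; cat > h.py <<'E'
import numpy as np, cv2
from plant import r
def cam(n):
    c=r.calibration(n); f=192/np.tan(np.radians(c["fov_y"])/2)
    return c,f,np.array(c["R"]),np.array(c["t"])
def cloud(n,d):
    c,f,R,t=cam(n); h,w=d.shape
    u,v=np.meshgrid(np.arange(w),np.arange(h))
    K=np.array([[f,0,c["cx"]],[0,f,c["cy"]],[0,0,1]])
    p=cv2.undistortPoints(np.stack([u,v],-1).reshape(-1,1,2).astype(np.float64),K,np.array([c["k1"],0,0,0.])).reshape(h,w,2)
    X=np.dstack([p*d[...,None],d])
    return (X-t)@R
def snap(n,name):
    p,d=r.snapshot(n); cv2.imwrite(f"pics/{name}.png",p[...,::-1]); np.savez(f"pics/{name}.npz",p=p,d=d,X=cloud(n,d)); return p,d
E
python3 - <<'E'
from h import *
import json
for n in("scene","top"):
    snap(n,n+"0"); c,f,R,t=cam(n); print(n,f,c["k1"],-R.T@t,R[2])
print(r.get_state())
a=cv2.imread("pics/scene0.png");b=cv2.imread("pics/top0.png")
E
```

```text
scene 389.44729649561634 -0.059911293071011736 [0.73321304 0.47908764 1.07241893] [-0.30465764 -0.40870421 -0.86031657]
top 383.5722589417353 -0.09871016732077033 [0.15116967 0.02234895 1.3922388 ] [ 0.1688259  -0.00374646 -0.98563877]
{'clock': 0.1, 'q': array([-1.11722118,  0.68988901, -0.19450689,  1.56620903,  0.15729216,
        0.90250335, -0.21509079]), 'qd': array([ 0.00133169, -0.00205382, -0.00145294, -0.00325556, -0.00081108,
        0.00060748,  0.00130203]), 'joint_torque': array([-3.27296926e-03, -5.28504682e+01, -1.27156790e+00, -1.53840816e+01,
       -5.25494723e-02,  1.97845176e-03,  3.46196987e-05]), 'tool_pos': array([0.2545408 , 0.57021281, 0.23800509]), 'eef_rot': array([ 2.08317274e-01,  9.78060968e-01, -8.02610071e-04, -1.09121347e-04]), 'contact_force': array([0.65709331, 0.65938925, 0.24953545]), 'moment': array([ 0.00840005, -0.00406253, -0.08738265]), 'finger_force': 0.0, 'opening': 0.9968432315602371}
```

View pics/scene0.png

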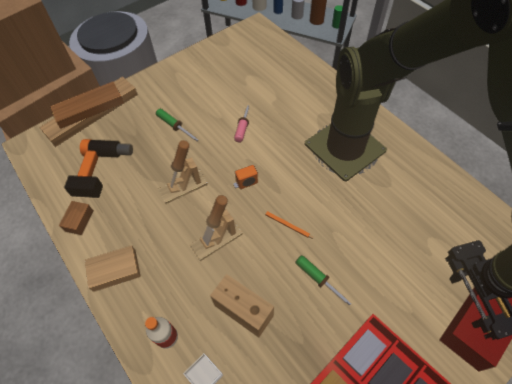

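View pics/top0.png

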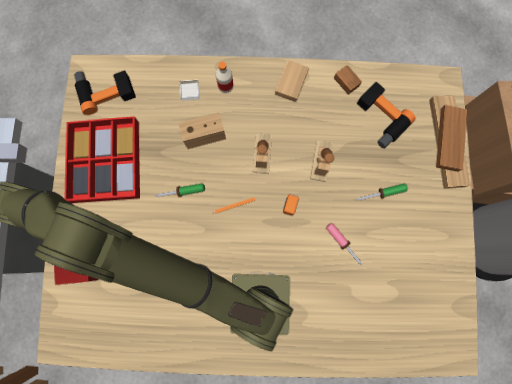

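Two brown-handled leaning tools stand in rests: A at scene (181,160) and B at scene (217,213). The block is at scene (242,305), top (203,130). The green and pink tools are lying decoys. I'll enlarge A and B to see which has the round shank.

```bash
python3 - <<'E'
from h import *
a=cv2.imread("pics/scene0.png")
A=cv2.resize(a[130:270,150:255],None,fx=4.2,fy=4.2,interpolation=cv2.INTER_CUBIC)
cv2.imwrite("pics/crop1.png",A)
X=np.load("pics/scene0.npz")["X"]; 
for n,(v0,v1,u0,u1) in dict(A=(135,205,160,210),B=(190,255,190,245),rack=(270,335,205,280)).items():
    x=X[v0:v1,u0:u1].reshape(-1,3); m=x[:,2]>(.095 if n=="rack" else .11); y=x[m]; print(n,m.sum(),y.mean(0),y.min(0),y.max(0))
    if n!="rack":
        c=y.mean(0);w=np.linalg.svd(y-c)[2][0];print(w*np.sign(w[2]))
E
```

```text
A 372 [ 0.52520317 -0.15511619  0.22409748] [ 0.47348766 -0.22827563  0.11021315] [0.73321304 0.47908764 1.07241893]
[0.18846259 0.58469122 0.78906148]
B 435 [0.53741803 0.02731737 0.18455407] [ 0.49615268 -0.01054371  0.11065495] [0.73321304 0.47908764 1.07241893]
[0.17575065 0.43403878 0.88358477]
rack 1530 [0.61720544 0.2324682  0.10922503] [0.56130047 0.14820908 0.09500499] [0.73321304 0.47908764 1.07241893]
```

View pics/crop1.png

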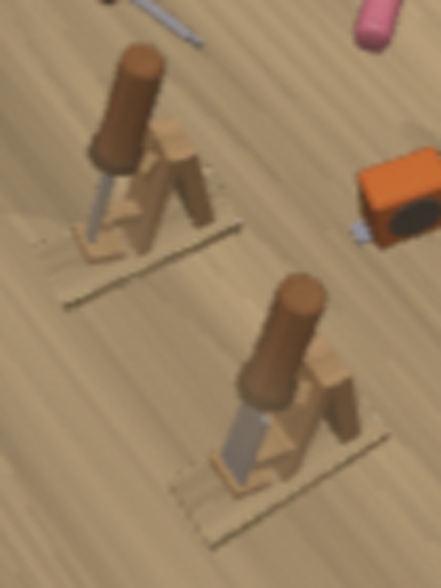

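A, the upper left one in the crop, has the thin round shank, so it is the screwdriver. B, the lower right one, shows a wide flat blade, so it is the chisel and gets left alone. Next I fit the poses.

```bash
cat > fit.py <<'E'
from h import *
from scipy.optimize import least_squares
def sdf(p,tip,a):
    q=p-tip; z=q@a; rr=np.linalg.norm(q-np.outer(z,a),axis=1)
    def cyl(R,z0,z1):
        dr=rr-R; dz=np.maximum(z0-z,z-z1); return np.minimum(np.maximum(dr,dz),0)+np.hypot(np.maximum(dr,0),np.maximum(dz,0))
    return np.minimum.reduce([cyl(.016,.1,.19),cyl(.02,.09,.1),cyl(.005,0,.09)])
def ax(l,az): return np.array([np.sin(l)*np.cos(az),np.sin(l)*np.sin(az),np.cos(l)])
def fit(p,x0,wts=(.002,.02)):
    f=lambda x: np.r_[sdf(p,x[:3],ax(x[3],x[4]))/.002, (x[2]-.032)/wts[0]*3, (x[3]-.436)/wts[1]*3]
    s=least_squares(f,x0,loss="soft_l1"); return s.x,np.abs(f(s.x)[:-2]*.002).mean()
E
python3 - <<'E'
from fit import *
from scipy.ndimage import label
P={n:np.load(f"pics/{n}0.npz") for n in("scene","top")}
for nm,c in (("A",(.52,-.16)),("B",(.53,.03))):
    pts={}
    for n in P:
        X=P[n]["X"];x=X[(P[n]["d"]>0)&(X[...,2]>.135)&(X[...,2]<.25)&(np.hypot(X[...,0]-c[0],X[...,1]-c[1])<.09)]; pts[n]=x
    for k,p in list(pts.items())+[("both",np.vstack(list(pts.values())))]:
        m=p.mean(0)
        x,e=fit(p,[m[0]+.06,m[1],.032,.436,np.pi]); print(nm,k,len(p),x.round(4),np.degrees(x[3:]).round(1),"err",round(e,5))
for n in P:
    X=P[n]["X"];d=P[n]["d"];p=P[n]["p"]
    m=(d>0)&(abs(X[...,2]-.1)<.006)&(np.hypot(X[...,0]-.617,X[...,1]-.232)<.11)
    if m.sum()<50: print(n,m.sum()); continue
    xy=X[m][:,:2].astype(np.float32); r_=cv2.minAreaRect(xy*1000); print(n,m.sum(),r_,cv2.boxPoints(r_),np.median(X[m][:,2]))
    # enlarge
    v,u=np.where(m); v0,v1,u0,u1=v.min()-5,v.max()+8,u.min()-5,u.max()+8; print(v0,v1,u0,u1)
    im=cv2.resize(p[v0:v1,u0:u1,::-1],(500,int(500*(v1-v0)/(u1-u0))),interpolation=cv2.INTER_CUBIC); cv2.imwrite(f"pics/rack_{n}.png",im)
a=cv2.imread("pics/rack_scene.png");b=cv2.imread("pics/rack_top.png");cv2.imwrite("pics/racks.png",cv2.resize(np.vstack([a,b]),None,fx=.7,fy=.7))
E
```

```text
A scene 253 [ 0.564  -0.218   0.0313  0.4453  2.9994] [ 25.5 171.9] err 0.00129
A top 108 [ 0.5614 -0.2227  0.0322  0.4364  2.9954] [ 25.  171.6] err 0.00128
A both 361 [ 0.5634 -0.2189  0.0319  0.4448  2.9926] [ 25.5 171.5] err 0.00157
B scene 314 [0.5878 0.0086 0.0306 0.4453 3.1262] [ 25.5 179.1] err 0.00093
B top 105 [ 5.8320e-01 -7.0000e-04  3.1900e-02  4.3840e-01  3.0294e+00] [ 25.1 173.6] err 0.00122
B both 419 [0.587  0.009  0.0316 0.4447 3.1362] [ 25.5 179.7] err 0.00128
scene 1537 ((615.4832153320312, 228.32180786132812), (71.34135437011719, 150.8707733154297), 17.716463088989258) [[558.54877 289.32477]
 [604.4598  145.60919]
 [672.41766 167.31885]
 [626.50665 311.03442]] 0.09896128690524962
269 337 205 281
top 769 ((613.0498046875, 225.9282684326172), (74.97460174560547, 151.11752319335938), 17.243961334228516) [[554.8488  286.978  ]
 [599.6462  142.65302]
 [671.2508  164.87854]
 [626.4534  309.20352]] 0.099854895091918
108 149 173 231
```

View pics/racks.png

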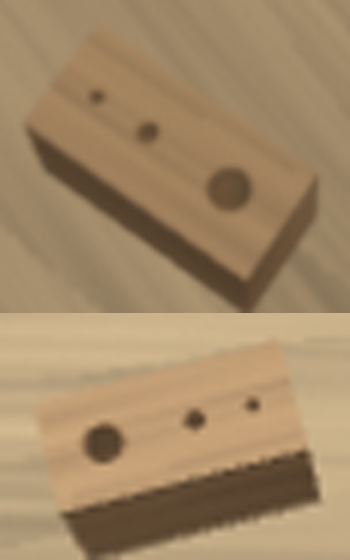

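```bash
cat > pl.py <<'E'
from fit import *
from scipy.spatial.transform import Rotation as Ro
TIP=np.array([.563,-.220,.032]); AZ=np.radians(171.6); L=np.radians(25)
def ori(l,az):
    z=-ax(l,az); y=np.array([np.sin(az),-np.cos(az),0]); return Ro.from_matrix(np.c_[np.cross(y,z),y,z])
def to(p,R):
    s=r.get_state(); R0=Ro.from_quat(s["eef_rot"]); return ((p-s["tool_pos"])*100).round(2), np.degrees((R*R0.inv()).as_rotvec()).round(2)
E
python3 - <<'E'
from pl import *
for n,(v0,v1,u0,u1) in dict(scene=(269,337,205,281),top=(108,149,173,231)).items():
    c,f,R,t=cam(n);D=np.load(f"pics/{n}0.npz")
    g=D["p"].astype(int).sum(2)
    # intersect pixel rays with z=.1
    X=cloud(n,np.ones_like(D["d"])); C=-R.T@t; W=X-C; Q=C+W*((.1-C[2])/W[...,2])[...,None]
    for b in ((.603,.266),):
        d=np.hypot(Q[...,0]-b[0],Q[...,1]-b[1]); ref=np.median(g[(d>.016)&(d<.022)]); w=np.clip(ref-g-25,0,None)*(d<.019)
        print(n,"bore",(Q*w[...,None]).sum((0,1))/w.sum(), ref, g[d<.008].mean())
a=ax(L,AZ);R=ori(L,AZ);print("axis",a)
for s in (.138,.25): print(s,TIP+a*s,to(TIP+a*s,R))
E
```

```text
scene bore [0.60309906 0.26784262 0.1       ] 381.0 237.05882352941177
top bore [0.60150777 0.26376106 0.1       ] 467.0 206.0
axis [-0.41808455  0.06173736  0.90630779]
0.138 [ 0.50530433 -0.21148024  0.15707047] (array([ 25.08, -78.17,  -8.09]), array([ -6.92, -24.1 ,  15.42]))
0.25 [ 0.45847886 -0.20456566  0.25857695] (array([ 20.39, -77.48,   2.06]), array([ -6.92, -24.1 ,  15.42]))
```

step_arm([
  [[0, 0, 5], [0, 0, 0]],
  [[0, 0, 5], [0, 0, 0]],
  [[0, 0, 5], [0, 0, 0]],
  [[2, -4.5, 0], [-0.49, -1.72, 1.1]],
  [[2, -4.5, 0], [-0.49, -1.72, 1.1]],
  [[2, -4.5, 0], [-0.49, -1.72, 1.1]],
  [[2, -4.5, 0], [-0.49, -1.72, 1.1]],
  [[2, -4.5, 0], [-0.49, -1.72, 1.1]],
  [[2, -4.5, 0], [-0.49, -1.72, 1.1]],
  [[2, -4.5, 0], [-0.49, -1.72, 1.1]],
], fingers=1)

```text
clock: 1.1
tool_pos: [0.395, 0.2537, 0.3886]
eef_rot: [0.141, 0.984, -0.008, 0.109]
contact_force: [1.1, 0.3, -0.5]
opening: 1.0
finger_force: 0.0
```

step_arm([
  [[0.6, -4.6, 0], [-0.49, -1.72, 1.1]],
  [[0.6, -4.6, 0], [-0.49, -1.72, 1.1]],
  [[0.6, -4.6, 0], [-0.49, -1.72, 1.1]],
  [[0.6, -4.6, 0], [-0.49, -1.72, 1.1]],
  [[0.6, -4.6, 0], [-0.49, -1.72, 1.1]],
  [[0.6, -4.6, 0], [-0.49, -1.72, 1.1]],
  [[0.6, -4.6, 0], [-0.49, -1.72, 1.1]],
  [[0.6, -4.6, 0], [0, 0, 0]],
  [[0.6, -4.6, 0], [0, 0, 0]],
  [[0.6, -4.6, 0], [0, 0, 0]],
])

```text
clock: 2.1
tool_pos: [0.4518, -0.1793, 0.3882]
eef_rot: [0.072, 0.975, -0.013, 0.211]
contact_force: [0.8, 0.1, -0.2]
opening: 1.0
finger_force: 0.0
```

```bash
python3 - <<'E'
from pl import *
a=ax(L,AZ);R=ori(L,AZ);s=r.get_state();print(s["clock"],s["tool_pos"],s["q"].round(2))
for k in (.138,.25): print(k,to(TIP+a*k,R))
p,d=snap("scene","s1"); snap("top","t1")
X=np.load("pics/s1.npz")["X"];x=X[(d>0)&(X[...,2]>.135)&(X[...,2]<.225)&(np.hypot(X[...,0]-.5,X[...,1]+.2)<.07)]
print(len(x),fit(x,[.563,-.22,.032,.436,3]))
E
```

```text
2.1 [ 0.45182073 -0.17928616  0.38815969] [ 0.25  0.15  0.11  2.11 -0.23  0.48  1.96]
0.138 (array([  5.35,  -3.22, -23.11]), array([-0.37, -0.51, -0.01]))
0.25 (array([  0.67,  -2.53, -12.96]), array([-0.37, -0.51, -0.01]))
253 (array([ 0.56350507, -0.21999145,  0.03060408,  0.44055107,  2.96911408]), np.float64(0.0011940837413379596))
```

step_arm([
  [[0.1, 0, -2.5], [0, 0, 0]],
  [[0.1, 0, -3.5], [0, 0, 0]],
  [[0.1, 0, -3.5], [0, 0, 0]],
  [[0.1, 0, -3.5], [0, 0, 0]],
  [[0.78, -0.1, -1.7], [0, 0, 0]],
  [[0.78, -0.1, -1.7], [0, 0, 0]],
  [[0.78, -0.1, -1.7], [0, 0, 0]],
  [[0.78, -0.1, -1.7], [0, 0, 0]],
  [[0.78, -0.1, -1.7], [0, 0, 0]],
  [[0.78, -0.1, -1.7], [0, 0, 0]],
])

```text
clock: 3.2
tool_pos: [0.5158, -0.1932, 0.1962]
eef_rot: [0.072, 0.98, -0.004, 0.185]
contact_force: [0.1, 0.4, 0.5]
opening: 1.0
finger_force: 0.0
```

```bash
python3 - <<'E'
from pl import *
a=ax(L,AZ);R=ori(L,AZ);s=r.get_state();print(s["tool_pos"],to(TIP+a*.138,R))
p,_=snap("scene","s2");cv2.imwrite("pics/c2.png",cv2.resize(p[90:230,110:260,::-1],None,fx=4,fy=4,interpolation=2))
print(to(TIP+a*.138,R))
E
```

```text
[ 0.51580695 -0.19319723  0.19619275] (array([-1.05, -1.83, -3.91]), array([-1.63, -3.53, -0.25]))
(array([-1.2 , -1.8 , -3.79]), array([-1.64, -3.55, -0.27]))
```

View pics/c2.png

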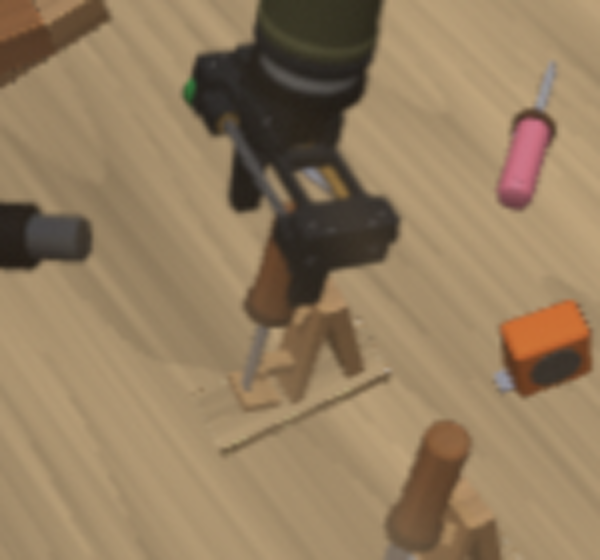

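The gripper straddles the handle, but the arm stopped about 4 cm short with no contact. I'll check the joints for a limit.

```bash
python3 - <<'E'
from pl import *
s=r.get_state();print(s["q"].round(3),s["qd"].round(3),s["contact_force"])
E
```

```text
[ 0.379  0.578 -0.085  2.177 -0.919  0.043  2.653] [ 0.006 -0.039 -0.004  0.032 -0.003  0.005  0.004] [ 1.8946948  -0.94024274 -1.0677584 ]
```

q6 is at its lower limit (wrist straight) and q7 at its upper limit, so a 25° outward tilt can't be reached here. I'll back off and grip with a nearly vertical gripper, pads closing across the lean plane. That makes the upright pose a gripper tilted slightly inward.

step_arm([
  [[-0.5, 0, 2], [0, 0, 0]],
  [[-0.8, 0, 2], [0, 0, 0]],
  [[-0.8, 0, 2], [0, 0, 0]],
  [[-0.8, 0, 2], [0, 0, 0]],
  [[-0.8, 0, 2], [0, 0, 0]],
  [[0, 0, 1], [0, 3, 0]],
  [[0, 0, 0], [0, 3, 0]],
  [[0, 0, 0], [0, 3, 0]],
  [[0, 0, 0], [0, 3, 0]],
  [[0, 0, 0], [0, 3, 0]],
])

```text
clock: 4.25
tool_pos: [0.4778, -0.193, 0.3069]
eef_rot: [0.071, 0.996, -0.013, 0.054]
contact_force: [0.0, -0.2, 0.2]
opening: 1.001
finger_force: 0.0
```

```bash
python3 - <<'E'
from pl import *
r.snapshot("top")
a=ax(L,AZ);s=r.get_state();print(s["tool_pos"],s["q"].round(2))
for l in (0,5):
    R=ori(np.radians(l),AZ); T=TIP+a*.160+R.apply([0,0,.019]); print(l,T,to(T,R))
E
```

```text
[ 0.47981113 -0.19274519  0.3068678 ] [-0.12  0.48  0.65  1.92 -0.43  0.76  2.19]
0 [ 0.49610647 -0.21012202  0.15800925] (array([  1.63,  -1.74, -14.89]), array([ 2.04,  6.07, -0.39]))
5 [ 0.49774467 -0.21036393  0.15808155] (array([  1.79,  -1.76, -14.88]), array([ 1.32,  1.12, -0.34]))
```

step_arm([
  [[0.6, -0.6, 0], [0.4, 0.4, -0.1]],
  [[0.6, -0.6, 0], [0.4, 0.4, -0.1]],
  [[0.6, -0.6, -1], [0.5, 0.3, -0.1]],
  [[0, 0, -2], [0, 0, 0]],
  [[0, 0, -2], [0, 0, 0]],
  [[0, 0, -2], [0, 0, 0]],
  [[0, 0, -2], [0, 0, 0]],
  [[0, 0, -2], [0, 0, 0]],
  [[0, 0, -2], [0, 0, 0]],
  [[0, 0, -1], [0, 0, 0]],
])

```text
clock: 5.3
tool_pos: [0.4952, -0.2125, 0.1648]
eef_rot: [0.075, 0.996, -0.002, 0.044]
contact_force: [-0.3, 0.0, 0.4]
opening: 1.005
finger_force: 0.0
```

```bash
python3 - <<'E'
from pl import *
snap("scene","s3")
a=ax(L,AZ);s=r.get_state();print(s["tool_pos"],s["q"].round(2),s["contact_force"])
R=ori(np.radians(5),AZ); T=TIP+a*.160+R.apply([0,0,.019]); print(to(T,R))
E
```

```text
[ 0.49493767 -0.21225091  0.16415978] [ 0.08  0.7   0.41  2.   -0.65  0.48  2.39] [-0.85274003 -0.61275827 -1.37818283]
(array([ 0.28,  0.19, -0.61]), array([-0.11, -0.01,  0.22]))
```

step_arm([
  [[0.1, 0.1, -0.3], [0, 0, 0]],
  [[0.2, 0.1, -0.3], [0, 0, 0]],
  [[0, 0, 0], [0, 0, 0]],
  [[0, 0, 0], [0, 0, 0]],
  [[0, 0, 0], [0, 0, 0]],
  [[0, 0, 0], [0, 0, 0]],
  [[0, 0, 0], [0, 0, 0]],
  [[0, 0, 0], [0, 0, 0]],
  [[0, 0, 0], [0, 0, 0]],
  [[0, 0, 0], [0, 0, 0]],
])

```text
clock: 6.35
tool_pos: [0.4993, -0.2101, 0.1608]
eef_rot: [0.074, 0.996, -0.003, 0.045]
contact_force: [0.8, 0.2, -0.3]
opening: 0.998
finger_force: 0.0
```

step_arm([
  [[0, 0, 0], [0, 0, 0]],
  [[0, 0, 0], [0, 0, 0]],
  [[0, 0, 0], [0, 0, 0]],
  [[0, 0, 0], [0, 0, 0]],
  [[0, 0, 0], [0, 0, 0]],
  [[0, 0, 0], [0, 0, 0]],
  [[0, 0, 0], [0, 0, 0]],
  [[0, 0, 0], [0, 0, 0]],
  [[0, 0, 0], [0, 0, 0]],
  [[0, 0, 0], [0, 0, 0]],
], fingers=0, grip_force=45)

```text
clock: 7.35
tool_pos: [0.4994, -0.21, 0.1608]
eef_rot: [0.074, 0.996, -0.003, 0.045]
contact_force: [0.9, 0.6, 0.2]
opening: 0.35
finger_force: 45.0
```

```bash
python3 - <<'E'
from pl import *
a=ax(L,AZ);s=r.get_state();print(s["tool_pos"],s["opening"]*88,s["finger_force"],s["contact_force"],s["moment"])
E
```

```text
[ 0.49942488 -0.20997372  0.16083316] 30.779916296658534 45.00078057870269 [0.85915625 0.62304459 0.2101444 ] [0.19597902 0.01412681 0.08119333]
```

The grip holds at 31 mm opening, so I lift straight up.

step_arm([
  [[0, 0, 1], [0, 0, 0]],
  [[0, 0, 2], [0, 0, 0]],
  [[0, 0, 2.5], [0, 0, 0]],
  [[0, 0, 2.5], [0, 0, 0]],
  [[0, 0, 2.5], [0, 0, 0]],
  [[0, 0, 2.5], [0, 0, 0]],
  [[0, 0, 2.5], [0, 0, 0]],
  [[0, 0, 2.5], [0, 0, 0]],
  [[0, 0, 2.5], [0, 0, 0]],
  [[0, 0, 2.5], [0, 0, 0]],
])

```text
clock: 8.35
tool_pos: [0.4984, -0.2102, 0.3922]
eef_rot: [0.075, 0.996, -0.003, 0.045]
contact_force: [0.5, -0.4, -2.7]
opening: 0.353
finger_force: 45.0
```

step_arm([
  [[0, 0, 0], [0, 0, 0]],
  [[0, 1, 0], [0, 0, 0]],
  [[0.5, 2, 0], [0, 0, 0]],
  [[0.5, 3, 0], [0, 0, 0]],
  [[0.5, 4, 0], [0, 0, 0]],
  [[0.5, 4, 0], [0, 0, 0]],
  [[0.5, 4, 0], [0, 0, 0]],
  [[0.5, 4, 0], [0, 0, 0]],
  [[0.5, 4, 0], [0, 0, 0]],
  [[0.5, 4, 0], [0, 0, 0]],
])

```text
clock: 9.35
tool_pos: [0.5377, 0.0924, 0.3891]
eef_rot: [0.074, 0.996, -0.003, 0.043]
contact_force: [-0.5, -0.6, -1.0]
opening: 0.354
finger_force: 45.0
```

```bash
python3 - <<'E'
from pl import *
p,d=snap("scene","s4"); snap("top","t4"); s=r.get_state(); T=s["tool_pos"]; Rg=Ro.from_quat(s["eef_rot"])
print(T,s["q"].round(2),s["opening"],s["clock"])
# nominal tip in tool frame
Rn=ori(np.radians(5),AZ); a=ax(L,AZ)
R0=Ro.from_quat([.074,.996,-.003,.045]);T0=np.array([.4994,-.21,.1608])
tl=R0.inv().apply(TIP-T0); al=R0.inv().apply(a); print("tip loc",tl,"ax loc",al)
tip=T+Rg.apply(tl);av=Rg.apply(al);print("pred tip",tip,av)
c,f,R,t=cam("scene")
def proj(P):
    q=R@P+t;x=q[:2]/q[2];x=x*(1+c["k1"]*(x@x));return x*f+[c["cx"],c["cy"]]
im=p[...,::-1].copy();u=proj(tip).astype(int);w=proj(tip+av*.09).astype(int);print(u,w)
v0,u0=max(u[1]-90,0),max(u[0]-70,0)
C=cv2.resize(im[v0:v0+140,u0:u0+140],None,fx=4,fy=4,interpolation=2)
for q in (u,w): cv2.circle(C,(int((q[0]-u0+.5)*4),int((q[1]-v0+.5)*4)),5,(255,0,255),1)
cv2.imwrite("pics/c4.png",C)
E
```

```text
[0.53814048 0.09870923 0.38791444] [-0.74  0.46  0.74  1.68 -0.34  1.05  1.52] 0.3551810248392526 9.45
tip loc [-0.05250918 -0.00058161  0.13407777] ax loc [ 3.39215146e-01 -9.11861205e-05 -9.40708816e-01]
pred tip [0.60124494 0.08975963 0.25879383] [-0.41450116  0.05468419  0.90840433]
[206 231] [216 206]
```

View pics/c4.png

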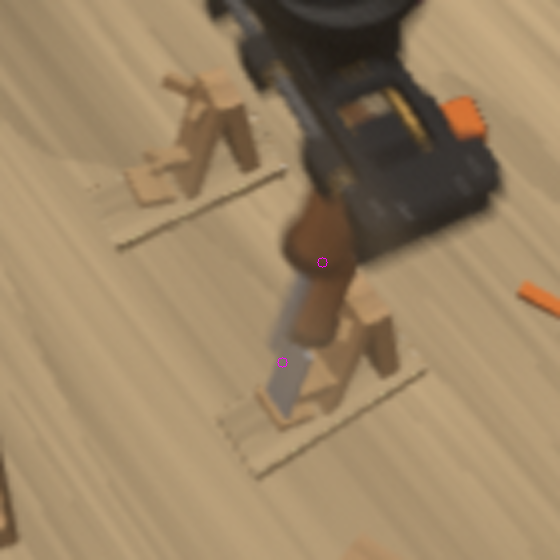

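The screwdriver hangs from the gripper with its shank near the predicted pixels (tip at about (282,362) in the crop). The chisel is undisturbed below it. I move on to above the bore.

step_arm([
  [[0, 2.2, 0], [0, 0, 0]],
  [[0, 2.2, 0], [0, 0, 0]],
  [[0, 2.2, 0], [0, 0, 0]],
  [[0, 2.2, 0], [0, 0, 0]],
  [[0, 2.2, -1], [0, 0, 0]],
  [[0, 2.2, -1], [0, 0, 0]],
  [[0, 2.2, -2], [0, 0, 0]],
  [[0, 2.2, -2], [0, 0, 0]],
  [[0, 0, -2], [0, 0, 0]],
  [[0, 0, 0], [0, 0, 0]],
])

```text
clock: 10.45
tool_pos: [0.5364, 0.2667, 0.3064]
eef_rot: [0.073, 0.996, -0.005, 0.041]
contact_force: [-1.3, -0.7, -1.9]
opening: 0.352
finger_force: 45.0
```

step_arm([
  [[0, 0, 0], [0, 0, 0]],
  [[0, 0, 0], [0, 0, 0]],
  [[0, 0, 0], [0, 0, 0]],
  [[0, 0, 0], [0, 0, 0]],
  [[0, 0, 0], [0, 0, 0]],
  [[0, 0, 0], [0, 0, 0]],
  [[0, 0, 0], [0, 0, 0]],
  [[0, 0, 0], [0, 0, 0]],
  [[0, 0, 0], [0, 0, 0]],
  [[0, 0, 0], [0, 0, 0]],
])

```text
clock: 11.45
tool_pos: [0.5394, 0.2659, 0.3108]
eef_rot: [0.074, 0.996, -0.003, 0.045]
contact_force: [-0.5, -0.4, -1.6]
opening: 0.35
finger_force: 45.0
```

```bash
cat > look.py <<'E'
from pl import *
TL=np.array([-.0525,-.0006,.1341]);AL=np.array([.3392,0,-.9407])
def look(k,show=True,BORE=np.array([.602,.266,.1])):
    p,d=snap("scene","s"+k); snap("top","t"+k); s=r.get_state(); T=s["tool_pos"]; Rg=Ro.from_quat(s["eef_rot"])
    tip=T+Rg.apply(TL);av=Rg.apply(AL)
    print(s["clock"],T.round(4),s["eef_rot"].round(3),s["q"].round(2),s["contact_force"].round(1)); print("pred tip",tip.round(4),av.round(3),"lean",np.degrees(np.arccos(av[2])))
    for n in("s","t"):
        X=np.load(f"pics/{n}{k}.npz")["X"];D=X.reshape(-1,3)
        q=D-tip;z=q@av;rr=np.linalg.norm(q-np.outer(z,av),axis=1)
        y=D[(z>.0)&(z<.12)&(rr<.03)&((D[:,2]>.108)|(np.hypot(*(D-BORE)[:,:2].T)>.1))]
        if len(y)<15: print(n,len(y));continue
        l0,az0=np.arccos(av[2]),np.arctan2(av[1],av[0])
        f=lambda x: np.r_[sdf(y,tip+x[:3],Ro.from_rotvec([x[3],x[4],0]).apply(av))/.002, x[:3]/.004,x[3:]/.05]
        o=least_squares(f,np.zeros(5),loss="soft_l1");print(n,len(y),"tip",(tip+o.x[:3]).round(4),"axis",Ro.from_rotvec([o.x[3],o.x[4],0]).apply(av).round(3))
    if show:
        c,f_,R,t=cam("scene")
        def proj(P):
            q=R@P+t;x=q[:2]/q[2];x=x*(1+c["k1"]*(x@x));return x*f_+[c["cx"],c["cy"]]
        im=p[...,::-1];u=proj(tip);v0,u0=max(int(u[1])-80,0),max(int(u[0])-70,0)
        C=cv2.resize(im[v0:v0+140,u0:u0+140],None,fx=4,fy=4,interpolation=2)
        for q,col in ((u,(255,0,255)),(proj(tip+av*.09),(255,0,255)),(proj(BORE),(0,255,0))): cv2.circle(C,(int((q[0]-u0+.5)*4),int((q[1]-v0+.5)*4)),4,col,1)
        cv2.imwrite(f"pics/c{k}.png",C)
    return tip,av
E
python3 -c "
from look import *
look('5')"
```

```text
11.55 [0.5394 0.2659 0.3108] [ 0.074  0.996 -0.003  0.045] [-0.96  0.63  0.7   1.65 -0.43  0.95  1.29] [ 0.2  0.1 -2.5]
pred tip [0.603  0.2558 0.182 ] [-0.418  0.062  0.906] lean 25.02427301577285
s 271 tip [0.6038 0.2578 0.1805] axis [-0.421  0.057  0.905]
t 4
```

View pics/c5.png

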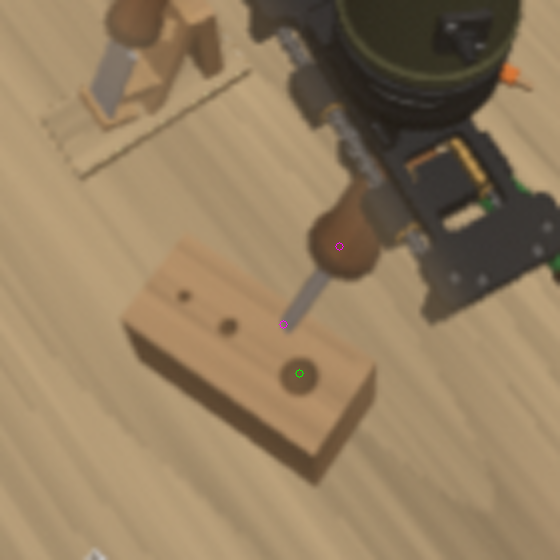

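Scene view: tip at crop (284,325), bore mouth at (299,376), and predicted and fitted tip agree within about 2 mm. I reduce the lean to about 17° and bring the tip just above the mouth.

step_arm([
  [[0.19, 0.08, -0.48], [0.12, 0.79, 0]],
  [[0.19, 0.08, -0.48], [0.12, 0.79, 0]],
  [[0.19, 0.07, -0.48], [0.12, 0.79, 0]],
  [[0.19, 0.08, -0.48], [0.12, 0.79, 0]],
  [[0.19, 0.07, -0.48], [0.12, 0.79, 0]],
  [[0.19, 0.08, -0.48], [0.12, 0.79, 0]],
  [[0.19, 0.07, -0.48], [0.12, 0.79, 0]],
  [[0.19, 0.08, -0.48], [0.12, 0.79, 0]],
  [[0.19, 0.07, -0.48], [0.12, 0.79, 0]],
  [[0.19, 0.07, -0.48], [0.12, 0.79, 0]],
])

```text
clock: 12.55
tool_pos: [0.5586, 0.2735, 0.2624]
eef_rot: [0.074, 0.997, 0.002, -0.025]
contact_force: [-0.4, 0.9, -1.5]
opening: 0.353
finger_force: 45.0
```

step_arm([
  [[0, 0, 0], [0, 0, 0]],
  [[0, 0, 0], [0, 0, 0]],
  [[0, 0, 0], [0, 0, 0]],
  [[0, 0, 0], [0, 0, 0]],
  [[0, 0, 0], [0, 0, 0]],
  [[0, 0, 0], [0, 0, 0]],
  [[0, 0, 0], [0, 0, 0]],
  [[0, 0, 0], [0, 0, 0]],
  [[0, 0, 0], [0, 0, 0]],
  [[0, 0, 0], [0, 0, 0]],
])

```text
clock: 13.55
tool_pos: [0.5583, 0.2734, 0.2628]
eef_rot: [0.074, 0.997, 0.002, -0.024]
contact_force: [-0.3, -0.7, -1.9]
opening: 0.35
finger_force: 45.0
```

```bash
python3 -c "
from look import *
look('6')"
```

```text
13.65 [0.5584 0.2734 0.2628] [ 0.074  0.997  0.002 -0.024] [-0.83  0.75  0.61  1.53 -0.49  1.06  1.35] [-0.4 -0.2 -2.4]
pred tip [0.6037 0.2661 0.1263] [-0.29   0.043  0.956] lean 17.03378510064937
s 141 tip [0.6034 0.266  0.125 ] axis [-0.278  0.066  0.958]
t 19 tip [0.6022 0.265  0.1279] axis [-0.294  0.049  0.954]
```

View pics/c6.png

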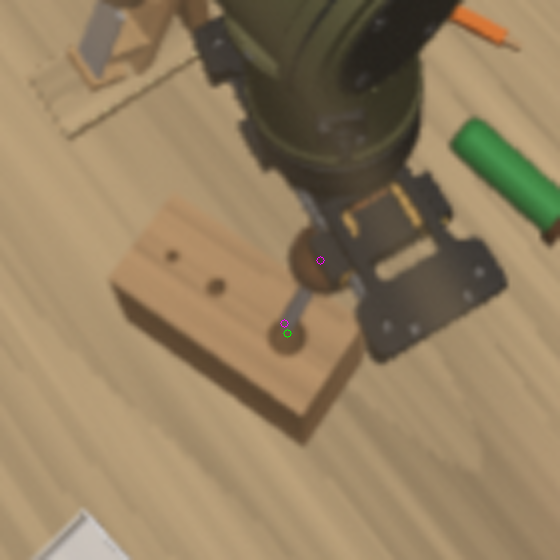

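The tip (284,324) lines up with the bore mouth (288,333), which has the green mark. I lower it into the bore while it is still leaning 17°.

step_arm([
  [[0, 0.1, -0.5], [0, 0, 0]],
  [[0, 0, -0.5], [0, 0, 0]],
  [[0, 0, -0.5], [0, 0, 0]],
  [[0, 0, -0.5], [0, 0, 0]],
  [[0, 0, -0.5], [0, 0, 0]],
  [[0, 0, -0.5], [0, 0, 0]],
  [[0, 0, -0.4], [0, 0, 0]],
  [[0, 0, -0.4], [0, 0, 0]],
  [[0, 0, 0], [0, 0, 0]],
  [[0, 0, 0], [0, 0, 0]],
])

```text
clock: 14.65
tool_pos: [0.5584, 0.2744, 0.2248]
eef_rot: [0.074, 0.997, 0.002, -0.024]
contact_force: [-0.6, -0.6, -1.0]
opening: 0.35
finger_force: 45.0
```

step_arm([
  [[0, 0, 0], [0, 0, 0]],
  [[0, 0, 0], [0, 0, 0]],
  [[0, 0, 0], [0, 0, 0]],
  [[0, 0, 0], [0, 0, 0]],
  [[0, 0, 0], [0, 0, 0]],
  [[0, 0, 0], [0, 0, 0]],
  [[0, 0, 0], [0, 0, 0]],
  [[0, 0, 0], [0, 0, 0]],
  [[0, 0, 0], [0, 0, 0]],
  [[0, 0, 0], [0, 0, 0]],
])

```text
clock: 15.65
tool_pos: [0.5584, 0.2744, 0.2248]
eef_rot: [0.074, 0.997, 0.002, -0.024]
contact_force: [0.6, -0.1, -1.6]
opening: 0.353
finger_force: 45.0
```

```bash
python3 -c "
from look import *
look('7',False)
s=r.get_state();T=s['tool_pos'];Rg=Ro.from_quat(s['eef_rot']);u=np.array([0.147,.989,0])
tip=T+Rg.apply(TL);Q=Ro.from_rotvec(u*np.radians(17))
print('dTCP for 17deg about tip',tip+Q.apply(T-tip)-T)"
```

```text
15.75 [0.5584 0.2743 0.2248] [ 0.074  0.997  0.002 -0.024] [-0.82  0.79  0.59  1.57 -0.52  0.99  1.37] [ 0.1  0.6 -0.8]
pred tip [0.6037 0.267  0.0883] [-0.29   0.043  0.956] lean 17.037000299621862
s 107 tip [0.6038 0.2674 0.0872] axis [-0.286  0.049  0.957]
t 10
dTCP for 17deg about tip [ 0.04145322 -0.0061614   0.00745535]
```

The tip is 12 mm deep at a 17° lean with no contact. Next I straighten about the tip.

step_arm([
  [[0.4, -0.06, 0.13], [0.25, 1.68, 0]],
  [[0.4, -0.06, 0.12], [0.25, 1.68, 0]],
  [[0.4, -0.06, 0.1], [0.25, 1.68, 0]],
  [[0.4, -0.06, 0.1], [0.25, 1.68, 0]],
  [[0.4, -0.06, 0.08], [0.25, 1.68, 0]],
  [[0.4, -0.06, 0.06], [0.25, 1.68, 0]],
  [[0.41, -0.06, 0.06], [0.25, 1.68, 0]],
  [[0.41, -0.06, 0.04], [0.25, 1.68, 0]],
  [[0.41, -0.06, 0.03], [0.25, 1.68, 0]],
  [[0.41, -0.06, 0.02], [0.25, 1.68, 0]],
])

```text
clock: 16.75
tool_pos: [0.5991, 0.2682, 0.2321]
eef_rot: [0.073, 0.982, 0.013, -0.172]
contact_force: [0.1, 0.5, -0.9]
opening: 0.352
finger_force: 45.0
```

step_arm([
  [[0, 0, 0], [0, 0, 0]],
  [[0, 0, 0], [0, 0, 0]],
  [[0, 0, 0], [0, 0, 0]],
  [[0, 0, 0], [0, 0, 0]],
  [[0, 0, 0], [0, 0, 0]],
  [[0, 0, 0], [0, 0, 0]],
  [[0, 0, 0], [0, 0, 0]],
  [[0, 0, 0], [0, 0, 0]],
  [[0, 0, 0], [0, 0, 0]],
  [[0, 0, 0], [0, 0, 0]],
])

```text
clock: 17.75
tool_pos: [0.5988, 0.2683, 0.2322]
eef_rot: [0.073, 0.982, 0.013, -0.171]
contact_force: [-0.3, 0.0, -1.7]
opening: 0.351
finger_force: 45.0
```

```bash
python3 -c "
from look import *
look('8')"
```

```text
17.85 [0.5988 0.2684 0.2322] [ 0.073  0.982  0.013 -0.171] [-0.61  0.96  0.51  1.15 -0.54  1.48  1.35] [ 0.1  0.1 -2.1]
pred tip [0.6027 0.2672 0.0882] [-0.001 -0.     1.   ] lean 0.30144490924968204
s 6
t 62 tip [0.602  0.2665 0.0899] axis [-0.001  0.004  1.   ]
```

View pics/c8.png

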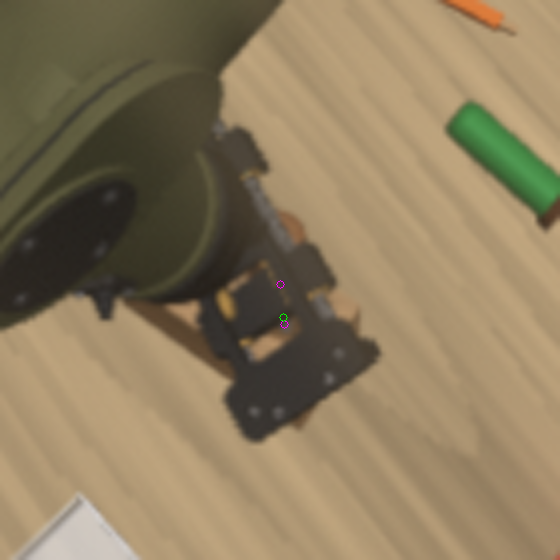

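The screwdriver is upright, with the gripper hiding the bore in this view. Now lower.

step_arm([
  [[0, 0, -0.7], [0, 0, 0]],
  [[0, 0, -0.7], [0, 0, 0]],
  [[0, 0, -0.7], [0, 0, 0]],
  [[0, 0, -0.7], [0, 0, 0]],
  [[0, 0, -0.7], [0, 0, 0]],
  [[0, 0, -0.7], [0, 0, 0]],
  [[0, 0, -0.7], [0, 0, 0]],
  [[0, 0, -0.7], [0, 0, 0]],
  [[0, 0, -0.7], [0, 0, 0]],
  [[0, 0, -0.7], [0, 0, 0]],
])

```text
clock: 18.85
tool_pos: [0.5988, 0.2684, 0.1616]
eef_rot: [0.073, 0.982, 0.013, -0.171]
contact_force: [0.4, -0.7, -2.0]
opening: 0.353
finger_force: 45.0
```

step_arm([
  [[0, 0, -0.1], [0, 0, 0]],
  [[0, 0, -0.1], [0, 0, 0]],
  [[0, 0, -0.1], [0, 0, 0]],
  [[0, 0, -0.1], [0, 0, 0]],
  [[0, 0, -0.1], [0, 0, 0]],
  [[0, 0, -0.1], [0, 0, 0]],
  [[0, 0, -0.05], [0, 0, 0]],
  [[0, 0, -0.05], [0, 0, 0]],
  [[0, 0, 0], [0, 0, 0]],
  [[0, 0, 0], [0, 0, 0]],
])

```text
clock: 19.85
tool_pos: [0.5988, 0.2684, 0.1552]
eef_rot: [0.073, 0.982, 0.013, -0.171]
contact_force: [0.4, -0.2, -1.1]
opening: 0.354
finger_force: 45.0
```

```bash
python3 -c "
from look import *
look('9',False)"
```

```text
19.95 [0.5988 0.2684 0.1552] [ 0.073  0.982  0.013 -0.171] [-0.6   1.03  0.49  1.22 -0.57  1.35  1.39] [ 0.2  0.6 -2.6]
pred tip [0.6027 0.2672 0.0113] [-0.001 -0.     1.   ] lean 0.3019345051295307
s 1
t 39 tip [0.6022 0.2684 0.0132] axis [-0.005 -0.025  1.   ]
```

step_arm([
  [[0, 0, -0.05], [0, 0, 0]],
  [[0, 0, -0.05], [0, 0, 0]],
  [[0, 0, -0.05], [0, 0, 0]],
  [[0, 0, 0], [0, 0, 0]],
  [[0, 0, 0], [0, 0, 0]],
  [[0, 0, 0], [0, 0, 0]],
  [[0, 0, 0], [0, 0, 0]],
  [[0, 0, 0], [0, 0, 0]],
  [[0, 0, 0], [0, 0, 0]],
  [[0, 0, 0], [0, 0, 0]],
])

```text
clock: 20.95
tool_pos: [0.5988, 0.2684, 0.1537]
eef_rot: [0.073, 0.982, 0.013, -0.171]
contact_force: [1.0, 0.5, -1.5]
opening: 0.349
finger_force: 45.0
```

step_arm([
  [[0, 0, -0.05], [0, 0, 0]],
  [[0, 0, -0.05], [0, 0, 0]],
  [[0, 0, 0], [0, 0, 0]],
  [[0, 0, 0], [0, 0, 0]],
  [[0, 0, 0], [0, 0, 0]],
  [[0, 0, 0], [0, 0, 0]],
  [[0, 0, 0], [0, 0, 0]],
  [[0, 0, 0], [0, 0, 0]],
  [[0, 0, 0], [0, 0, 0]],
  [[0, 0, 0], [0, 0, 0]],
])

```text
clock: 21.95
tool_pos: [0.5989, 0.2684, 0.1534]
eef_rot: [0.073, 0.982, 0.013, -0.171]
contact_force: [-0.0, -0.4, 5.9]
opening: 0.352
finger_force: 45.0
```

The collar has made contact (about 8 N change in force), so I release and retreat straight up.

step_arm([
  [[0, 0, 0], [0, 0, 0]],
  [[0, 0, 0], [0, 0, 0]],
  [[0, 0, 0], [0, 0, 0]],
  [[0, 0, 0], [0, 0, 0]],
  [[0, 0, 0], [0, 0, 0]],
  [[0, 0, 0], [0, 0, 0]],
  [[0, 0, 0], [0, 0, 0]],
  [[0, 0, 0], [0, 0, 0]],
  [[0, 0, 0], [0, 0, 0]],
  [[0, 0, 0], [0, 0, 0]],
], fingers=1)

```text
clock: 22.95
tool_pos: [0.5988, 0.2683, 0.1527]
eef_rot: [0.073, 0.982, 0.013, -0.171]
contact_force: [0.1, -0.1, -0.6]
opening: 0.999
finger_force: 0.0
```

step_arm([
  [[0, 0, 1], [0, 0, 0]],
  [[0, 0, 2], [0, 0, 0]],
  [[0, 0, 2], [0, 0, 0]],
  [[0, 0, 2], [0, 0, 0]],
  [[0, 0, 2], [0, 0, 0]],
  [[0, 0, 2], [0, 0, 0]],
  [[0, 0, 2], [0, 0, 0]],
  [[0, 0, 2], [0, 0, 0]],
  [[0, 0, 1], [0, 0, 0]],
  [[0, 0, 0], [0, 0, 0]],
])

```text
clock: 23.95
tool_pos: [0.5995, 0.2683, 0.3145]
eef_rot: [0.073, 0.983, 0.014, -0.17]
contact_force: [-0.4, -1.0, 0.5]
opening: 1.003
finger_force: 0.0
```

step_arm([
  [[-2, 0, 0], [0, 0, 0]],
  [[-3, 0, 0], [0, -2, 0]],
  [[-3, 0, 0], [0, -2, 0]],
  [[-3, 0, 0], [0, -2, 0]],
  [[-3, 0, 0], [0, -2, 0]],
  [[-2, 0, 0], [0, -2, 0]],
  [[-1, 0, 0], [0, 0, 0]],
  [[0, 0, 0], [0, 0, 0]],
  [[0, 0, 0], [0, 0, 0]],
  [[0, 0, 0], [0, 0, 0]],
])

```text
clock: 24.95
tool_pos: [0.4303, 0.2681, 0.3124]
eef_rot: [0.072, 0.994, 0.019, -0.085]
contact_force: [0.6, -0.4, -0.0]
opening: 1.001
finger_force: 0.0
```

```bash
python3 - <<'E'
from look import *
p,d=snap("scene","sA");snap("top","tA")
for n in("s","t"):
    X=np.load(f"pics/{n}A.npz")["X"].reshape(-1,3);y=X[(X[:,2]>.104)&(X[:,2]<.215)&(np.hypot(X[:,0]-.602,X[:,1]-.267)<.045)]
    if len(y)<20: print(n,len(y));continue
    f=lambda x:sdf(y,np.array(x[:3]),Ro.from_rotvec([x[3],x[4],0]).apply([0,0,1.]))/.002
    o=least_squares(f,[.602,.267,.01,0,0],loss="soft_l1");print(n,len(y),o.x.round(4))
print(r.get_state()["clock"])
cv2.imwrite("pics/cA.png",cv2.resize(p[130:350,130:330,::-1],None,fx=2.7,fy=2.7,interpolation=2))
E
```

```text
s 310 [ 0.6043  0.2698  0.0088  0.0162 -0.0081]
t 191 [ 0.5991  0.262   0.0091 -0.026   0.0195]
25.05
```

View pics/cA.png

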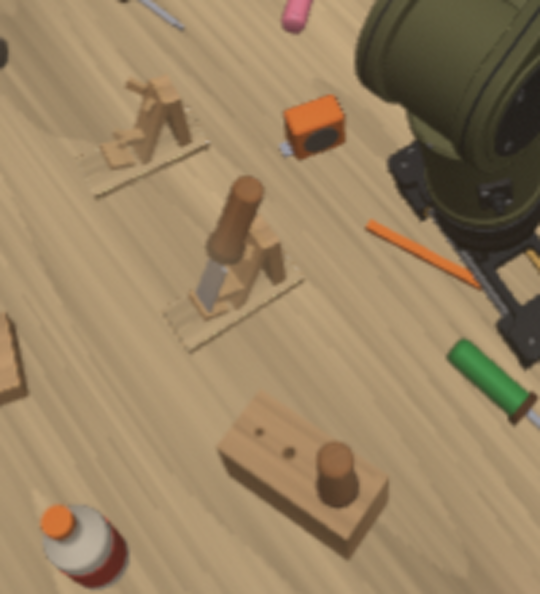

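The screwdriver stands upright in the widest bore with its collar on the block at (337,485). The chisel is still in its rest at (235,240), and the gripper is clear of everything.

```bash
python3 -c "
from plant import r
print(r.finish_job())"
```

```text
the job is handed in; nothing more can be done
None
```

The job is handed in: the screwdriver went into the widest bore at a 17° lean and now stands upright and released with its collar on the block, with the chisel still in its rest; the hand-in returned no verdict.

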